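Open the child-resistant degreaser bottle at the inspection bench

ROBOT

A 7-joint arm with a two-finger parallel gripper is mounted at the origin on the work surface. World frame = base frame: x ahead of the robot, y to its left, z up, the work surface at z = 0. Lengths are in m, angles in rad, forces in N, time in s.
With the tool pointing down it reaches from about 0.4 to 0.85 m from the base axis. Payload 10.4 kg.
Tool frame: the origin (TCP) lies at the very end of the fingers, on their centre line; the grasp point (between the pads) lies 19 mm behind it; z points along the fingers, y is the line along which they close (so a half turn about z gives the same grasp; the last joint's range is limited). The gripper opens to 87 mm and grips with 3 to 60 N. Pads are 19 mm wide; open, the fingers measure 117 mm over their backs; the gripper's body (75 mm by 190 mm) begins 51 mm behind the grasp point.
Start: joints at [-1.265, 0.332, -0.065, 1.46, 0.022, 1.35, -0.088], TCP at [0.202, 0.592, 0.188] pointing down, gripper open.
Joint ranges: [-2.6, 2.6], [-0.5, 2.12], [-1.47, 1.34], [0.16, 2.42], [-1.27, 4.41], [0.06, 2.06], [-2.6, 2.6]. Speed limits (rad/s): [2.22, 2.22, 2.79, 2.79, 3.14, 3.14, 3.14].

INTERFACE

Orientations are given as [roll, pitch, yaw] about the fixed x, y, z axes, in that order (R = Rz(yaw) Ry(pitch) Rx(roll)).
In Python, from bench import read_state, capture, camera_info, job gives the robot as it stands. The module is installed in compiled form; this text tells all that it offers.
- The arm moves only by the tool step_arm, never from a script. Its argument "targets" is text: rows parted by semicolons, each of 4 numbers parted by spaces: the shift along the tool's x, y, z in cm, then the turn about the tool's z in degrees. A call has exactly 8 rows; each row shifts and turns the commanded pose from where the row before left it, along the tool's axes as they then stand; what a row does not reach is not made up. A row lasts 1/12 s, in which the tool goes at most 41.7 mm and 7.16 degrees, less where a joint would pass 70% of its speed; a pose out of reach is approached as far as the arm can. A call with a gripper value outside its range is refused whole. "jaw" is the gripper's target within -1 to 1 (fully open at 1, half-way at 0, shut at -1), set as the call begins (left out, the last holds). The fingers move at their own pace and stop on an object; "grip_force" is the grip in N (left out, the last holds). Time passes only in rows, so rows that do not move let the fingers close, or fill a call up. It gives the time, the measured TCP pose, the force, the opening and the grip force at its end, in the units of the state.
- read_state(): the state, without advancing time (a new reading comes with each control period).
- capture(name): name is "side" or "top" or "wrist"; returns the picture (400x640x3 uint8, red, green, blue); there is no depth.
- camera_info(name): a dict with "fx", "fy", "cx", "cy" (pixels), "dist" ([k1, k2, p1, p2, k3] as OpenCV has them; the pictures are not rectified), "world_from_camera" (4x4, takes a point from camera to world coordinates). Camera axes: x right, y down, z forward; pixel columns grow to the right and rows downward; lengths in m; the calibration is good to about 2 mm. A picture is of the moment at which its call begins: read the wrist's pose just before it. camera_info takes no time and is no camera call; for the wrist camera it gives the pose at the moment of the call.
- job.finish_job(): hands the job in; it is judged then, once.
The state is a dict: "t": time; "qpos": joint angles; "joint_velocities": joint speeds; "joint_torque": joint torques, N m; "tool_pos": TCP position; "tcp_rot": TCP orientation; "contact_force": force on the tool from outside, world axes, zero at the start; "ft_torque": the same for the moment, N m; "finger_gap": finger opening in m; "grasp_force": force on a finger pad.
Only numpy, scipy, OpenCV 4.12 (cv2) and the standard library are available. Lean on these libraries where they do the work, as an engineer would, in place of code of your own. Each camera call takes 0.05 s, during which the arm holds its last target. There are 200 camera calls.

TASK

Open the square white degreaser bottle standing in the steel caddy: its child-resistant cap only clicks round unless it is held pressed down, firmly but without crushing the bottle, while it is turned anticlockwise (seen from above) a quarter turn or a little more. Lift the cap off, leaving the bottle down in its caddy, and set it gently, right way up and flat, on the free floor of the shallow steel parts tray. Do not disturb the hub and spacer in the tray or the oil bottle.

Things in the scene. Friction and masses are not known exactly. Their poses are not given: they have to be found in the camera images.
- cap_centre (a point): Centre, half-way up, of the loose white ribbed cap on the bottle's neck: round, 47 mm across, 31 mm high, 56 g, z up its axis; 25 mm of slim neck (33 mm across) is free below it. Its shell gives from about 8 N and goes down 2 to 9 mm against a spring to a firm stop, met at 9 to 12 N; the travel differs from cap to cap and cannot be seen, only felt.
- cap_top (a point): Centre of the cap's flat top, with a raised turning arrow. Held down with 14 to 18 N the shell drives the inner cap; with less it slips, clicking over teeth 30 degrees apart; over 20 N may crush the bottle. After 45 to 70 degrees of driven turn (slip comes on top) the two lugs are clear and the cap lifts off by its own weight; end stop at 98 degrees or more. A cap still locked pulls the bottle up.
- mouth (a point): Centre of the bottle's mouth, at the upper rim of the neck (30 mm across), under the cap: 181 mm above the caddy's underside, 6 mm below cap_centre while the cap is on.
- bottle: The loose white square plastic bottle, 72 x 72 mm, shoulder up to 141 mm, 175 mm to the mouth, 0.40 to 0.55 kg; origin at the centre of its underside, z up. Stands in the caddy with 1.5 mm play, which stops it from turning but not from being lifted.
- caddy: Open square sheet-steel holder bolted to the bench by two ears, 81 x 81 mm (124 mm over the ears, along its y), 60 mm high; origin at the centre of its underside. Fixed.
- foot_pad: Black rubber pad, 74 x 74 x 3 mm, fixed on the caddy's floor, on which the bottle stands; origin at the centre of its underside.
- tray: Shallow open steel tray, fixed: 190 mm along its x, 130 mm along its y, 22 mm high, walls 3 mm, floor's upper face 3 mm above the origin, which is the centre of its underside. Parts lie in its +x half; the -x half is free.
- hub: Small turned steel hub lying in the tray, flange 54 mm across, 22 mm high; origin at the centre of its underside. Bystander.
- spacer: Brass spacer ring lying in the tray, 34 mm across, 12 mm high; origin at the centre of its underside. Bystander.
- oil_bottle: Yellowish oil dispenser with a pointed nozzle, 48 mm across, 170 mm high, on the far side of the bench; origin at the centre of its underside. Bystander.
Things that resemble listed ones, but are neither listed nor needed, are in the scene too. What is shaped like the part that bears cap_centre but orange or red is not meant.

How it is judged:
On the way:
1. the cap is lifted clear of the bottle's neck (distance between cap_centre and mouth above 0.04 m), for 0.1 s.
At the end, for the whole second after the job is handed in: The cap stands right way up (within 0.12 rad) flat on the tray's floor, its centre 10 to 22 mm above the tray's underside; the bottle stands upright in its caddy, its mouth within 8 mm of where it was; the robot has let go (z of cap_centre in the frame of tray between 0.01 and 0.022 m and x of cap_centre in the frame of tray between -0.08 and 0.08 m and y of cap_centre in the frame of tray between -0.05 and 0.05 m and angle between cap_centre's own z axis and vertical below 0.12 rad and distance of mouth from where it was at the start of the episode below 0.008 m and angle between mouth's own z axis and vertical below 0.08 rad); the robot touches nothing.
It fails at once if the bottle is crushed: pressed on its foot pad with over 26 N (its own weight of 4 to 5.5 N included) (contact force between bottle and foot_pad above 26 N).
It fails at once if the bottle is pulled 12 mm or more up out of its caddy (z of mouth in the frame of caddy above 0.193 m).
It fails at once if the cap is dropped or rammed into the tray (contact force between cap and tray above 20 N or (linear speed of cap above 0.7 m/s and z of cap_centre in the frame of tray below 0.06 m)).
It fails at once if the hub, the spacer or the oil bottle is moved by over 15 mm (distance of any of hub, spacer, oil_bottle from where it was at the start of the episode above 0.015 m).
It also fails if it takes over 51 s, if anything falls off the work surface, if the arm or the gripper's body presses on something with over 40 N, if the wrist force passes 120 N, or if a joint passes its speed limit or range.

## Working session

There is one attempt and no reset: what is moved stays moved. The work goes in short steps, Python scripts to look and compute and a tool call to move; the robot and the scene stay as the last step left them, time stands still between calls to the robot, and variables do not carry over. Pictures are saved under pics/ and viewed, at most 10 in all, crops included, and the job is handed in when it is done.

Besides the shell and the picture viewer there is one more tool, called after "Emit:" by a JSON object that holds its "fn" and its "kwargs", one argument or row to a line. step_arm: Moves the arm, as the interface text tells. Its arguments: {"type":"object","properties":{"targets":{"type":"string"},"jaw":{"type":"number"},"grip_force":{"type":"number"}},"required":["targets"]}

```bash
mkdir -p pics; python3 - <<'E'
from bench import *
import cv2,numpy as np
s=read_state();print({k:np.round(v,3).tolist() for k,v in s.items()})
for n in("top","side"):
    im=capture(n);cv2.imwrite(f"pics/{n}0.png",im[:,:,::-1]);c=camera_info(n);print(n,c['fx'],c['cx'],c['cy'],np.round(c['dist'],3),np.round(c['world_from_camera'],3).tolist())
E
```

```text
{'t': 0.0, 'qpos': [-1.265, 0.333, -0.065, 1.461, 0.022, 1.35, -0.088], 'joint_velocities': [0.0, -0.0, -0.001, 0.0, 0.001, -0.001, -0.0], 'joint_torque': [0.0, -62.326, 0.025, -38.991, -0.061, 0.04, 0.0], 'tool_pos': [0.202, 0.591, 0.187], 'tcp_rot': [-3.14, 0.0, 2.813], 'contact_force': [0.338, -0.022, 0.847], 'ft_torque': [0.032, 0.009, 0.006], 'grasp_force': 0.0, 'finger_gap': 0.087}
top 388.96618592426483 325.08251658032833 192.02761126569771 [-0.063  0.     0.     0.     0.   ] [[0.017, -0.988, 0.152, 0.471], [-0.999, -0.022, -0.033, 0.026], [0.036, -0.151, -0.988, 0.955], [0.0, 0.0, 0.0, 1.0]]
side 414.93368824244004 319.2233821565413 201.28938886003718 [-0.007  0.     0.     0.     0.   ] [[0.814, -0.354, 0.461, 0.218], [-0.581, -0.494, 0.647, -0.563], [-0.001, -0.794, -0.607, 0.646], [0.0, 0.0, 0.0, 1.0]]
```

View pics/top0.png

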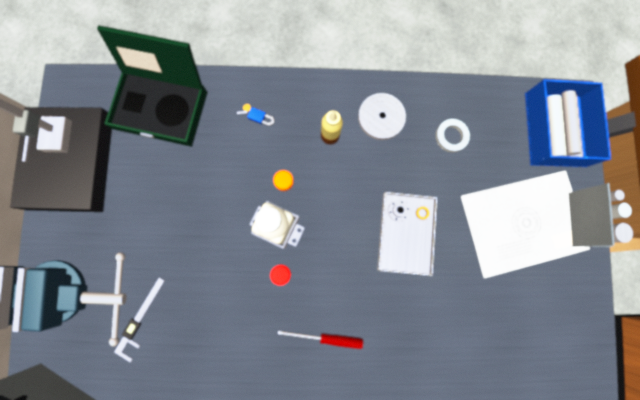

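View pics/side0.png

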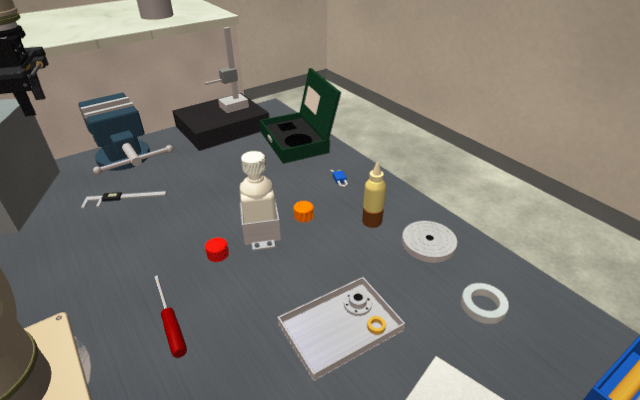

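The top view shows the bottle cap near (271,218) and the tray around (408,233), with hub (400,210) and spacer (423,213) at its far end. In the side view the cap is at (253,160) and the tray's free floor near (325,330). Next I'll crop and measure.

```bash
cat > h.py <<'E'
from bench import *
import cv2,numpy as np
def ray(n,uv,c=None):
    c=c or camera_info(n);K=np.array([[c['fx'],0,c['cx']],[0,c['fy'],c['cy']],[0,0,1]])
    p=cv2.undistortPoints(np.array(uv,float).reshape(-1,1,2),K,np.array(c['dist'])).reshape(-1,2)
    T=np.array(c['world_from_camera']);return T[:3,3],np.c_[p,np.ones(len(p))]@T[:3,:3].T
def onz(n,uv,z,c=None):
    o,d=ray(n,uv,c);return o+d*((z-o[2])/d[:,2])[:,None]
E
python3 - <<'E'
import cv2,numpy as np
from h import *
t=cv2.imread("pics/top0.png");s=cv2.imread("pics/side0.png")
a=cv2.resize(t[185:265,230:320],None,fx=4.4,fy=4.4,interpolation=cv2.INTER_CUBIC)
b=cv2.resize(s[140:260,220:300],None,fx=4.4,fy=4.4,interpolation=cv2.INTER_CUBIC)
o=np.zeros((528,760,3),np.uint8);o[:a.shape[0],:a.shape[1]]=a;o[:b.shape[0],400:400+b.shape[1]]=b
cv2.imwrite("pics/crop.png",o)
print(onz("top",[(271,218)],.2025))
print("tray rim corners",onz("top",[(386,192),(438,195),(434,276),(378,271)],.022).round(3).tolist())
E
```

```text
[[0.5331861  0.10376825 0.2025    ]]
tray rim corners [[0.617, -0.155, 0.022], [0.613, -0.285, 0.022], [0.417, -0.27, 0.022], [0.427, -0.135, 0.022]]
```

View pics/crop.png

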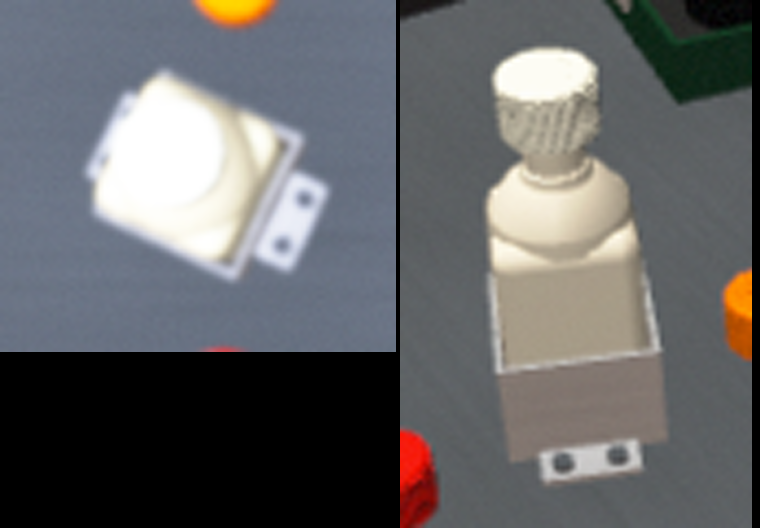

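The crop shows the cap's top disc centred at crop (172,153) → top (269,220), and crop (546,77) → side (253,157.5). I'll triangulate these.

```bash
python3 - <<'E'
from h import *
for n,f in(("top",(269.1,219.6)),("side",(253.1,157.4))):
    im=cv2.imread(f"pics/{n}0.png");
    print(n,onz(n,[f],.2025).round(4))
t=cv2.imread("pics/top0.png");m=(t.min(2)>245).astype(np.uint8);m[:,:240]=0;m[:,300:]=0;m[:195]=0;m[255:]=0
c=max(cv2.findContours(m,0,2)[0],key=cv2.contourArea);(u,v),r=cv2.minEnclosingCircle(c);M=cv2.moments(c);print(u,v,r,onz("top",[(u,v),(M['m10']/M['m00'],M['m01']/M['m00'])],.2025).round(4))
o1,d1=ray("top",[(269.1,219.6)]);o2,d2=ray("side",[(253.1,157.4)])
A=np.c_[d1[0],-d2[0]];x=np.linalg.lstsq(A,o2-o1,rcond=None)[0];print(o1+d1*x[0],o2+d2*x[1])
E
```

```text
top [[0.53   0.1073 0.2025]]
side [[0.5305 0.1085 0.2025]]
265.2970886230469 220.51449584960938 15.530510902404785 [[0.5281 0.1146 0.2025]
 [0.5277 0.1126 0.2025]]
[[0.52995276 0.10722643 0.20331325]] [[0.52994955 0.10722786 0.20331316]]
```

Emit:
{"fn": "step_arm", "kwargs": {
  "targets": "0 0 -4 0;0 0 -4 0;0 0 -4 0;-3.2 -2.4 0 0;-3.2 -2.4 0 0;-3.2 -2.4 0 0;-3.2 -2.4 0 0;-3.2 -2.4 0 0",
  "jaw": 1
}}

```text
t: 0.77
tool_pos: [0.3152, 0.4244, 0.3078]
tcp_rot: [-3.141, -0.0, 2.813]
contact_force: [0.8, 0.9, -0.1]
finger_gap: 0.087
grasp_force: 0.0
```

Emit:
{"fn": "step_arm", "kwargs": {
  "targets": "-3.2 -2.4 0 0;-3.2 -2.4 0 0;-3.2 -2.4 0 0;-3.2 -2.4 0 0;-3.2 -2.4 0 0;-3.2 -2.4 0 0;-3.2 -2.4 0 0;-3.2 -2.4 0 0"
}}

```text
t: 1.43
tool_pos: [0.4954, 0.16, 0.308]
tcp_rot: [3.141, -0.0, 2.813]
contact_force: [1.0, 0.7, -0.1]
finger_gap: 0.0867
grasp_force: 0.0
```

```bash
cat > go.py <<'E'
from h import *
import sys
from scipy.spatial.transform import Rotation as R
s=read_state();print(s['t'],np.round(s['qpos'],3),np.round(s['tool_pos'],4),np.round(s['tcp_rot'],3),np.round(s['contact_force'],2),np.round(s['ft_torque'],2),s['finger_gap'],s['grasp_force'])
if len(sys.argv)>3:
    g=np.array(list(map(float,sys.argv[1:4])));print("tool cm",R.from_euler('xyz',s['tcp_rot']).inv().apply(g-s['tool_pos'])*100)
E
python3 go.py .53 .107 .26
```

```text
1.4333 [-0.729  0.052  0.347  1.547 -0.018  1.546  0.86 ] [0.4954 0.16   0.308 ] [ 3.141 -0.     2.813] [ 0.97  0.69 -0.07] [ 0.08 -0.02  0.01] 0.086682624538872 0.0
tool cm [-4.99037493 -3.89704986  4.7978807 ]
```

Emit:
{"fn": "step_arm", "kwargs": {
  "targets": "-2.5 -1.95 2 0;-2.5 -1.95 2 0;0 0 0.8 7;0 0 0 7;0 0 0 7;0 0 0 7;0 0 0 7;0 0 0 7"
}}

```text
t: 2.1
tool_pos: [0.5293, 0.1088, 0.2596]
tcp_rot: [-3.141, -0.0, 2.074]
contact_force: [-0.7, 0.1, 0.5]
finger_gap: 0.0867
grasp_force: 0.0
```

Emit:
{"fn": "step_arm", "kwargs": {
  "targets": "0 0 0 7;0 0 0 7;0 0 0 7;0 0 0 7;0 0 0 7;0 0 0 7;0 0 0 6;0 0 0 0"
}}

```text
t: 2.77
tool_pos: [0.5293, 0.1088, 0.2597]
tcp_rot: [-3.141, 0.0, 1.237]
contact_force: [0.5, -0.2, -0.5]
finger_gap: 0.0875
grasp_force: 0.0
```

```bash
python3 go.py .53 .107 .26; python3 - <<'E'
from h import *
c=camera_info("wrist");im=capture("wrist");cv2.imwrite("pics/w1.png",im[:,:,::-1])
T=np.array(c['world_from_camera']);K=np.array([[c['fx'],0,c['cx']],[0,c['fy'],c['cy']],[0,0,1]])
W=np.linalg.inv(T);p=cv2.projectPoints(np.array([[.53,.107,.2025]]),cv2.Rodrigues(W[:3,:3])[0],W[:3,3],K,np.array(c['dist']))[0];print(p,T.round(3).tolist())
E
```

```text
2.7667 [-0.736  0.11   0.493  1.595 -0.052  1.45  -0.573] [0.5293 0.1088 0.2597] [-3.141  0.     1.237] [ 0.46 -0.17 -0.46] [-0.1   0.06 -0.06] 0.08746027508026775 0.0
tool cm [-0.1480515   0.12579364 -0.0268159 ]
[[[320.05397114 206.66319727]]] [[0.945, -0.316, -0.088, 0.555], [-0.328, -0.911, -0.251, 0.177], [-0.001, 0.266, -0.964, 0.457], [0.0, 0.0, 0.0, 1.0]]
```

View pics/w1.png

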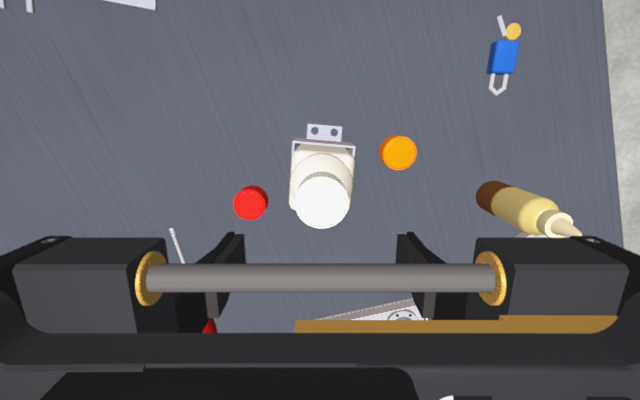

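The wrist view shows the cap's top disc centred near (321,202), 55 px wide; the prediction was (320,207). I'll refine with a mask.

```bash
python3 - <<'E'
from h import *
t=cv2.imread("pics/w1.png");
for th in(235,248,253):
    m=(t.min(2)>th).astype(np.uint8);m[:160]=0;m[235:]=0;m[:,:280]=0;m[:,365:]=0
    c=max(cv2.findContours(m,0,2)[0],key=cv2.contourArea);e=cv2.fitEllipse(c);print(th,cv2.boundingRect(c),e,onz("wrist",[e[0]],.2025).round(4))
print(camera_info("wrist")['fx'])
E
```

```text
235 (290, 177, 59, 51) ((320.369384765625, 202.169189453125), (49.5621337890625, 55.518070220947266), 92.84046173095703) [[0.5316 0.1108 0.2025]]Traceback (most recent call last):
  File "<stdin>", line 5, in <module>
cv2.error: OpenCV(4.12.0) /io/opencv/modules/imgproc/src/shapedescr.cpp:361: error: (-201:Incorrect size of input array) There should be at least 5 points to fit the ellipse in function 'fitEllipseNoDirect'
```

Emit:
{"fn": "step_arm", "kwargs": {
  "targets": "0.1 0.15 0 0;0 0 2 0;0 0 2 0;0 0 2 0;0 0 1.5 0;0 0 1 0;0 0 0.5 0;0 0 0 0"
}}

```text
t: 3.48
tool_pos: [0.5309, 0.1092, 0.1693]
tcp_rot: [-3.141, 0.001, 1.243]
contact_force: [0.2, -0.2, 0.1]
finger_gap: 0.0869
grasp_force: 0.0
```

Emit:
{"fn": "step_arm", "kwargs": {
  "targets": "0 0 0 0;0 0 0 0;0 0 0 0;0 0 0 0;0 0 0 0;0 0 0 0;0 0 0 0;0 0 0 0",
  "jaw": -1,
  "grip_force": 25
}}

```text
t: 4.15
tool_pos: [0.5313, 0.1093, 0.1701]
tcp_rot: [-3.142, -0.0, 1.242]
contact_force: [0.4, 0.6, -1.1]
finger_gap: 0.0418
grasp_force: 0.0
```

```bash
python3 go.py .531 .109 .17
```

```text
4.15 [-0.724  0.163  0.489  1.731 -0.08   1.268 -0.546] [0.5313 0.1093 0.1701] [-3.142 -0.     1.242] [ 0.36  0.63 -1.08] [-0.1   0.01  0.02] 0.04182181521989819 0.0
tool cm [-0.04072152 -0.01302109  0.00643604]
```

```bash
python3 - <<'E'
from h import *
w=capture("wrist");s=capture("side");t=capture("top");o=np.zeros((560,800,3),np.uint8)
o[:250,:400]=cv2.resize(w,(400,250));a=cv2.resize(s[90:230,180:330],None,fx=2.6,fy=2.6);o[:a.shape[0],405:405+a.shape[1]]=a[:,:395]
b=cv2.resize(t[170:270,220:340],None,fx=3,fy=3);o[255:555,:360]=b
cv2.imwrite("pics/m2.png",o[:,:,::-1])
E
python3 go.py
```

```text
4.3 [-0.724  0.163  0.489  1.731 -0.08   1.268 -0.546] [0.5312 0.1093 0.17  ] [-3.142 -0.     1.242] [ 0.17  0.51 -0.05] [-0.1   0.03  0.05] 0.029684222848305245 0.0
```

View pics/m2.png

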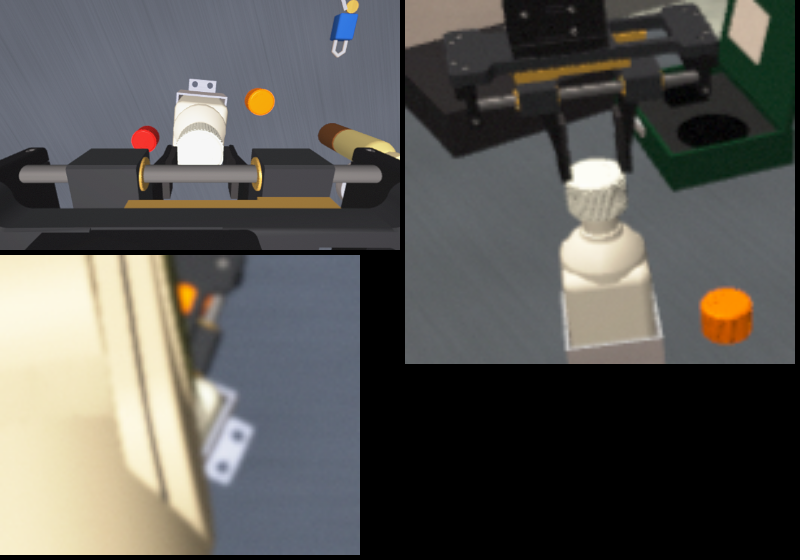

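The fingers look as if they sit above or behind the cap: in the side crop the tips end at the cap's top edge, (568,180) and (622,172). I'll project the TCP and cap into both views to check.

```bash
cat >> h.py <<'E'
def proj(n,P,c=None):
    c=c or camera_info(n);K=np.array([[c['fx'],0,c['cx']],[0,c['fy'],c['cy']],[0,0,1]])
    W=np.linalg.inv(np.array(c['world_from_camera']));return cv2.projectPoints(np.array(P,float),cv2.Rodrigues(W[:3,:3])[0],W[:3,3],K,np.array(c['dist']))[0].reshape(-1,2)
E
python3 - <<'E'
from h import *
from scipy.spatial.transform import Rotation as R
s=read_state();Rm=R.from_euler('xyz',s['tcp_rot']);p=s['tool_pos'];g=s['finger_gap'];print(g)
P=[p+Rm.apply([0,y,z]) for y in(-g/2,g/2) for z in(0,-.04)]
Q=[[.53,.108,.2025],[.53,.108,.171]]
for n in("side","wrist"):
    q=proj(n,P+Q);print(n,q.round(1).tolist());im=capture(n)[:,:,::-1].copy()
    a,b=np.int32(np.mean(q,0));x0=min(max(a-75,0),490);y0=min(max(b-60,0),280);cr=cv2.resize(im[y0:y0+120,x0:x0+150],None,fx=5,fy=5,interpolation=2)
    for i,(u,v) in enumerate(q): cv2.circle(cr,(int((u-x0)*5),int((v-y0)*5)),4,((0,0,255),(0,255,0))[i>3],-1)
    cv2.imwrite(f"pics/p_{n}.png",cr)
o=np.hstack([cv2.resize(cv2.imread(f"pics/p_{n}.png"),(400,320)) for n in("side","wrist")]);cv2.imwrite("pics/p.png",o)
E
python3 go.py
```

```text
0.029684222848305245
side [[247.7, 171.6], [245.6, 155.0], [261.7, 169.3], [260.1, 152.8], [253.0, 157.6], [254.5, 170.5]]
wrist [[296.4, 227.8], [291.0, 252.6], [339.7, 227.8], [344.1, 252.6], [316.4, 249.8], [317.0, 230.6]]
4.4 [-0.724  0.163  0.489  1.731 -0.08   1.268 -0.546] [0.5313 0.1093 0.1701] [ 3.142 -0.     1.242] [ 0.44 -0.91  0.11] [-0.06  0.08  0.01] 0.022036058366147984 0.0
```

View pics/p.png

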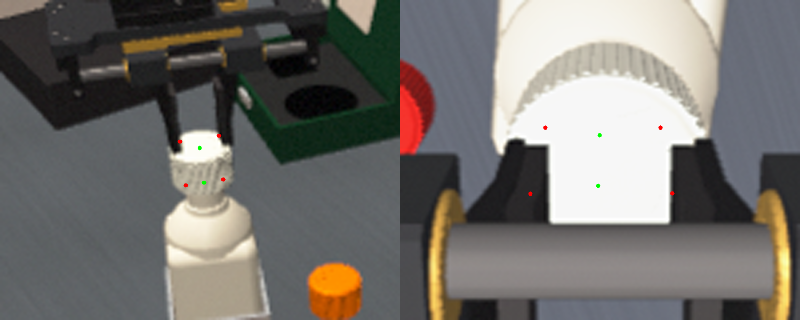

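The side view shows the fingertips (crop (176,150)) about 13 rows above where the reported TCP projects; in the wrist view the tips (crop (530,142)) rest over the white cap top. Before moving, I'll compare cap sizes to find which height is off.

```bash
python3 go.py; python3 - <<'E'
from h import *
c=camera_info("wrist");print(c['fx'],c['fy'],c['cx'],c['cy'],c['dist'],np.round(c['world_from_camera'],3).tolist())
im=capture("wrist");print("disc row widths")
for v in range(205,262,4):
    r=np.where(im[v].min(1)[250:400]>225)[0]+250;print(v,r.min() if len(r) else 0,r.max() if len(r) else 0,end=' | ')
# expected disc width at z=.2025 when camera at TCP .2597 and now
a=np.linspace(0,2*np.pi,60)
for z in(.2025,.19,.17):
    q=proj("wrist",np.c_[.53+.0235*np.cos(a),.108+.0235*np.sin(a),0*a+z]);print("\nz",z,q.min(0),q.max(0))
c2=dict(c);T=np.array(c['world_from_camera']).copy();T[:3,:3]=[[.945,-.316,-.088],[-.328,-.911,-.251],[-.001,.266,-.964]];T[:3,3]=[.555,.177,.457];c2['world_from_camera']=T
for z in(.2025,.19,.17):
    q=proj("wrist",np.c_[.53+.0235*np.cos(a),.108+.0235*np.sin(a),0*a+z],c2);print("first z",z,q.min(0),q.max(0))
E
```

```text
4.4 [-0.724  0.163  0.489  1.731 -0.08   1.268 -0.546] [0.5313 0.1093 0.1701] [ 3.142 -0.     1.242] [ 0.44 -0.91  0.11] [-0.06  0.08  0.01] 0.022036058366147984 0.0
305.1225261461315 305.1225261461315 320.20744708128257 202.48008313338715 [0.00574642 0.         0.         0.         0.        ] [[0.946, -0.312, -0.087, 0.556], [-0.324, -0.912, -0.251, 0.177], [-0.001, 0.265, -0.964, 0.367], [0.0, 0.0, 0.0, 1.0]]
disc row widths
205 279 294 | 209 280 333 | 213 281 339 | 217 282 345 | 221 278 348 | 225 278 352 | 229 278 355 | 233 278 347 | 237 280 339 | 241 279 339 | 245 280 338 | 249 302 338 | 253 302 338 | 257 302 338 | 261 302 338 | 
z 0.2025 [276.11140997 211.29252552] [356.65853114 285.6777612 ]

z 0.19 [278.92641773 205.21196493] [354.36160334 275.41081963]

z 0.17 [282.75491318 196.98281253] [351.23723294 261.37406573]
first z 0.2025 [292.39370832 179.27635894] [346.55073728 231.31482563]
first z 0.19 [293.61784536 176.56151024] [345.4166133  226.50507681]
first z 0.17 [295.36903896 172.6869741 ] [343.79411912 219.60699426]
```

Emit:
{"fn": "step_arm", "kwargs": {
  "targets": "0 0 0 0;0 0 0 0;0 0 0 0;0 0 0 0;0 0 0 0;0 0 0 0;0 0 0 0;0 0 0 0",
  "jaw": 1
}}

```text
t: 5.12
tool_pos: [0.5313, 0.1093, 0.1701]
tcp_rot: [3.142, -0.0, 1.242]
contact_force: [0.3, 0.0, -0.9]
finger_gap: 0.0631
grasp_force: 0.0
```

Emit:
{"fn": "step_arm", "kwargs": {
  "targets": "0 0 0 0;0 0 0 0;0 0 0 0;0 0 0 0;0 0 0 0;0 0 0 0;0 0 0 0;0 0 0 0"
}}

```text
t: 5.78
tool_pos: [0.5313, 0.1093, 0.17]
tcp_rot: [-3.142, -0.0, 1.242]
contact_force: [0.3, 0.5, 0.1]
finger_gap: 0.0868
grasp_force: 0.0
```

```bash
python3 go.py; python3 - <<'E'
from h import *
s=capture("side")[:,:,::-1];w=capture("wrist")[:,:,::-1]
o=np.hstack([cv2.resize(s[100:220,190:315],(400,384),interpolation=2),cv2.resize(w[170:290,257:382],(400,384),interpolation=2)]);cv2.imwrite("pics/q.png",o)
E
```

```text
5.7833 [-0.724  0.163  0.489  1.731 -0.08   1.268 -0.546] [0.5313 0.1093 0.17  ] [-3.142 -0.     1.242] [0.29 0.51 0.1 ] [-0.02  0.05  0.01] 0.08675232845314962 0.0
```

View pics/q.png

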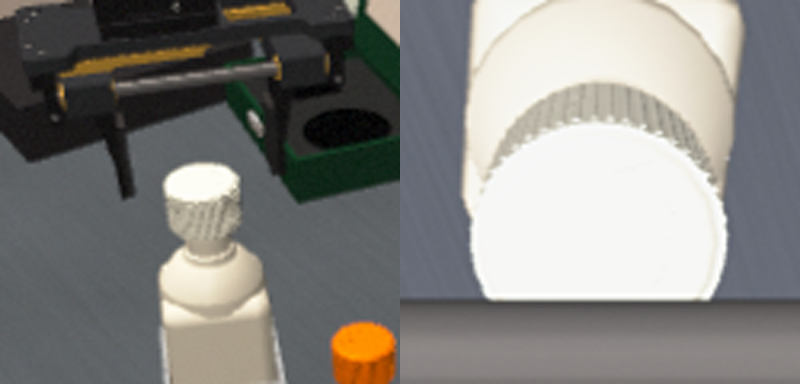

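With the gripper open, the side view shows the tips at (230,162) and (277,154). That is 13 rows above their reported position, while the cap matches its estimate in both views. So the real fingertips end about 31 mm above the reported TCP and closed over the cap without touching it. I'll go 32 mm lower and grip.

Emit:
{"fn": "step_arm", "kwargs": {
  "targets": "0 0 0.6 0;0 0 0.6 0;0 0 0.5 0;0 0 0.5 0;0 0 0.5 0;0 0 0.5 0;0 0 0 0;0 0 0 0"
}}

```text
t: 6.55
tool_pos: [0.5311, 0.1092, 0.1377]
tcp_rot: [-3.141, 0.0, 1.242]
contact_force: [-0.0, 0.0, 0.2]
finger_gap: 0.0872
grasp_force: 0.0
```

Emit:
{"fn": "step_arm", "kwargs": {
  "targets": "0 0 0 0;0 0 0 0;0 0 0 0;0 0 0 0;0 0 0 0;0 0 0 0;0 0 0 0;0 0 0 0",
  "jaw": -1,
  "grip_force": 25
}}

```text
t: 7.22
tool_pos: [0.531, 0.1094, 0.1381]
tcp_rot: [-3.141, -0.0, 1.242]
contact_force: [-1.8, -0.0, 2.1]
finger_gap: 0.0468
grasp_force: 25.0
```

```bash
python3 go.py
```

```text
7.2167 [-0.718  0.19   0.486  1.772 -0.095  1.203 -0.534] [0.531  0.1094 0.1381] [-3.141 -0.     1.242] [-1.83 -0.01  2.07] [-0.02  0.44 -0.01] 0.04679865231769338 25.00014241973986
```

Emit:
{"fn": "step_arm", "kwargs": {
  "targets": "0 0 0 0;0 0 0 0;0 0 0.02 0;0 0 0.02 0;0 0 0.02 0;0 0 0.02 0;0 0 0.02 0;0 0 0 0",
  "grip_force": 45
}}

```text
t: 7.88
tool_pos: [0.5315, 0.1095, 0.1377]
tcp_rot: [3.141, -0.001, 1.242]
contact_force: [-2.5, -0.3, 8.0]
finger_gap: 0.0467
grasp_force: 45.0
```

```bash
python3 go.py
```

```text
7.8833 [-0.718  0.19   0.486  1.773 -0.095  1.201 -0.534] [0.5315 0.1095 0.1377] [ 3.141e+00 -1.000e-03  1.242e+00] [-2.5  -0.28  8.01] [-0.11  0.94  0.01] 0.046680189876249084 45.002224657073384
```

Emit:
{"fn": "step_arm", "kwargs": {
  "targets": "0 0 0.02 0;0 0 0.02 0;0 0 0.02 0;0 0 0.02 0;0 0 0.02 0;0 0 0 0;0 0 0 0;0 0 0 0"
}}

```text
t: 8.55
tool_pos: [0.5315, 0.1095, 0.1368]
tcp_rot: [3.141, -0.001, 1.242]
contact_force: [-4.2, -0.7, 8.9]
finger_gap: 0.0463
grasp_force: 45.0
```

Emit:
{"fn": "step_arm", "kwargs": {
  "targets": "0 0 0.02 0;0 0 0.02 0;0 0 0.02 0;0 0 0.02 0;0 0 0 0;0 0 0 0;0 0 0 0;0 0 0 0"
}}

```text
t: 9.22
tool_pos: [0.5315, 0.1094, 0.136]
tcp_rot: [3.141, -0.001, 1.242]
contact_force: [-3.1, -0.4, 8.1]
finger_gap: 0.0467
grasp_force: 45.0
```

Emit:
{"fn": "step_arm", "kwargs": {
  "targets": "0 0 0.02 0;0 0 0.02 0;0 0 0.02 0;0 0 0.02 0;0 0 0.02 0;0 0 0 0;0 0 0 0;0 0 0 0"
}}

```text
t: 9.88
tool_pos: [0.5316, 0.1095, 0.1352]
tcp_rot: [3.141, -0.001, 1.242]
contact_force: [-5.1, -0.3, 9.2]
finger_gap: 0.0466
grasp_force: 45.0
```

Emit:
{"fn": "step_arm", "kwargs": {
  "targets": "0 0 0.02 0;0 0 0.02 0;0 0 0.02 0;0 0 0.02 0;0 0 0 0;0 0 0 0;0 0 0 0;0 0 0 0"
}}

```text
t: 10.55
tool_pos: [0.5318, 0.1095, 0.1348]
tcp_rot: [3.141, -0.001, 1.242]
contact_force: [-4.9, -0.2, 12.1]
finger_gap: 0.0469
grasp_force: 45.0
```

Emit:
{"fn": "step_arm", "kwargs": {
  "targets": "0 0 0.02 0;0 0 0.02 0;0 0 0.01 0;0 0 0 0;0 0 0 0;0 0 0 0;0 0 0 0;0 0 0 0"
}}

```text
t: 11.22
tool_pos: [0.532, 0.1095, 0.1346]
tcp_rot: [3.14, -0.002, 1.242]
contact_force: [-5.3, -1.6, 14.7]
finger_gap: 0.0467
grasp_force: 45.0
```

```bash
for i in 1 2 3; do python3 -c "
from bench import *
capture('wrist')
s=read_state();print(s['t'],s['contact_force'],s['tool_pos'],s['ft_torque'])"; done
```

```text
11.2667 [-4.8262419  -0.56180135 15.23553491] [0.53201546 0.10951517 0.13456801] [-0.27303088  1.35529131  0.00994546]
11.3167 [-4.56674437 -0.48566799 15.25956501] [0.53198942 0.10948329 0.13455084] [-0.25564383  1.35879478  0.02866628]
11.3667 [-5.06665263 -0.76718586 15.25348308] [0.53200921 0.10950291 0.13456738] [-0.23897246  1.32654247  0.03989362]
```

Emit:
{"fn": "step_arm", "kwargs": {
  "targets": "0 0 0.01 0;0 0 0 -3;0 0 0 -3;0 0 0 -3;0 0 0 -3;0 0 0 -3;0 0 0 0;0 0 0 0"
}}

```text
t: 12.03
tool_pos: [0.5321, 0.1096, 0.1345]
tcp_rot: [3.14, -0.001, 1.504]
contact_force: [-4.9, -0.9, 13.5]
finger_gap: 0.0466
grasp_force: 45.0
```

```bash
python3 go.py
```

```text
12.0333 [-0.693  0.192  0.459  1.775 -0.092  1.193 -0.275] [0.5321 0.1096 0.1345] [ 3.140e+00 -1.000e-03  1.504e+00] [-4.85 -0.91 13.49] [-0.19  1.04 -0.15] 0.04659098654787885 45.003497067518765
```

Emit:
{"fn": "step_arm", "kwargs": {
  "targets": "0 0 0.02 0;0 0 0.02 0;0 0 0 -4;0 0 0 -4;0 0 0 -4;0 0 0 -4;0 0 0 0;0 0 0 0"
}}

```text
t: 12.7
tool_pos: [0.5324, 0.1098, 0.1344]
tcp_rot: [3.138, -0.001, 1.783]
contact_force: [-4.8, -0.7, 14.2]
finger_gap: 0.0469
grasp_force: 45.0
```

```bash
python3 go.py
```

```text
12.7 [-6.680e-01  1.900e-01  4.300e-01  1.774e+00 -8.600e-02  1.192e+00
 -1.000e-03] [0.5324 0.1098 0.1344] [ 3.138e+00 -1.000e-03  1.783e+00] [-4.84 -0.74 14.23] [ 0.07  1.01 -0.06] 0.04686042132813944 45.003768609749386
```

Emit:
{"fn": "step_arm", "kwargs": {
  "targets": "0 0 0.02 0;0 0 0.01 -4;0 0 0.01 -4;0 0 0 -4;0 0 0.01 -4;0 0 0 -4;0 0 0 0;0 0 0 0"
}}

```text
t: 13.37
tool_pos: [0.5326, 0.11, 0.1341]
tcp_rot: [3.138, 0.0, 2.133]
contact_force: [-4.6, -0.3, 17.3]
finger_gap: 0.0462
grasp_force: 45.0
```

```bash
python3 go.py
```

```text
13.3667 [-0.637  0.189  0.395  1.773 -0.079  1.191  0.342] [0.5326 0.11   0.1341] [3.138 0.    2.133] [-4.6  -0.25 17.26] [ 0.08  1.02 -0.09] 0.04615717119242019 45.004299774445826
```

Emit:
{"fn": "step_arm", "kwargs": {
  "targets": "0 0 -0.01 -4;0 0 0 -4;0 0 0 -4;0 0 0 -4;0 0 0.01 -4;0 0 0 0;0 0 0 0;0 0 0 0"
}}

```text
t: 14.03
tool_pos: [0.5327, 0.1099, 0.1341]
tcp_rot: [3.138, 0.002, 2.481]
contact_force: [-3.9, 0.9, 15.4]
finger_gap: 0.0465
grasp_force: 45.0
```

```bash
python3 go.py
```

```text
14.0333 [-0.607  0.188  0.361  1.772 -0.072  1.191  0.684] [0.5327 0.1099 0.1341] [3.138e+00 2.000e-03 2.481e+00] [-3.9   0.93 15.38] [ 0.02  0.79 -0.05] 0.046507636206585386 45.004181200201856
```

Emit:
{"fn": "step_arm", "kwargs": {
  "targets": "0 0 0.01 -4;0 0 0 -4;0 0 0 -4;0 0 0.01 -4;0 0 0 -4;0 0 0 0;0 0 0 0;0 0 0 0"
}}

```text
t: 14.7
tool_pos: [0.5328, 0.1099, 0.1341]
tcp_rot: [3.139, 0.003, 2.83]
contact_force: [-3.5, 0.1, 17.2]
finger_gap: 0.0464
grasp_force: 45.0
```

```bash
python3 go.py
```

```text
14.7 [-0.578  0.187  0.327  1.77  -0.065  1.191  1.027] [0.5328 0.1099 0.1341] [3.139e+00 3.000e-03 2.830e+00] [-3.47  0.05 17.24] [ 0.08  0.8  -0.16] 0.046356058348969845 45.004371466784505
```

Emit:
{"fn": "step_arm", "kwargs": {
  "targets": "0 0 -0.1 0;0 0 -0.2 0;0 0 -0.2 0;0 0 -0.2 0;0 0 -0.2 0;0 0 0 0;0 0 0 0;0 0 0 0"
}}

```text
t: 15.37
tool_pos: [0.5311, 0.1093, 0.1404]
tcp_rot: [-3.141, -0.0, 2.83]
contact_force: [0.9, 0.4, -1.7]
finger_gap: 0.0467
grasp_force: 45.0
```

```bash
python3 go.py
```

```text
15.3667 [-0.579  0.181  0.328  1.763 -0.062  1.208  1.025] [0.5311 0.1093 0.1404] [-3.141 -0.     2.83 ] [ 0.93  0.43 -1.7 ] [ 0.08 -0.13  0.07] 0.04668853104881171 44.999940498091746
```

Emit:
{"fn": "step_arm", "kwargs": {
  "targets": "0 0 -0.1 0;0 0 -0.1 0;0 0 -0.1 0;0 0 -0.1 0;0 0 0 0;0 0 0 0;0 0 0 0;0 0 0 0"
}}

```text
t: 16.03
tool_pos: [0.5312, 0.1093, 0.1447]
tcp_rot: [3.142, -0.0, 2.83]
contact_force: [0.6, 0.5, -0.0]
finger_gap: 0.0464
grasp_force: 45.0
```

```bash
for i in 1 2; do python3 -c "
from bench import *
capture('wrist')
s=read_state();print(s['t'],s['contact_force'],s['tool_pos'],s['ft_torque'])"; done
```

```text
16.0833 [-0.40685063 -0.34594154 -0.21657248] [0.53120167 0.10932574 0.14470201] [-0.03905779 -0.00747756 -0.00678767]
16.1333 [ 0.11898954 -0.03596589 -0.60494412] [0.53117499 0.10932566 0.14467437] [ 0.05007193 -0.05272048  0.01095436]
```

Emit:
{"fn": "step_arm", "kwargs": {
  "targets": "0 0 -1 0;0 0 -2 0;0 0 -2 0;0 0 -1.5 0;0 0 0 0;0 0 0 0;-0.4 -3.2 0 0;-0.4 -3.2 0 0"
}}

```text
t: 16.8
tool_pos: [0.5185, 0.0467, 0.2085]
tcp_rot: [-3.141, -0.002, 2.834]
contact_force: [-0.4, -0.3, 0.6]
finger_gap: 0.0466
grasp_force: 45.0
```

Emit:
{"fn": "step_arm", "kwargs": {
  "targets": "-0.4 -3.2 0 0;-0.4 -3.2 0 0;-0.4 -3.2 0 0;-0.4 -3.2 0 0;-0.4 -3.2 0 0;-0.4 -3.2 0 0;-0.4 -3.2 0 0;-0.4 -3.1 0 0"
}}

```text
t: 17.47
tool_pos: [0.4704, -0.208, 0.2089]
tcp_rot: [3.142, -0.001, 2.83]
contact_force: [0.4, 0.1, -0.7]
finger_gap: 0.0468
grasp_force: 45.0
```

Emit:
{"fn": "step_arm", "kwargs": {
  "targets": "0 0 3 0;0 0 2.5 0;0 0 2 0;0 0 1.5 0;0 0 1 0;0 0 0 0;0 0 0 0;0 0 0 0"
}}

```text
t: 18.13
tool_pos: [0.4721, -0.2067, 0.1105]
tcp_rot: [3.141, 0.001, 2.83]
contact_force: [-0.0, 0.2, -0.1]
finger_gap: 0.0465
grasp_force: 45.0
```

```bash
python3 go.py; python3 - <<'E'
from h import *
s=capture("side")[:,:,::-1];w=capture("wrist")[:,:,::-1]
cv2.imwrite("pics/side5.png",s)
o=np.vstack([cv2.resize(s[130:390,200:440],(520,563),interpolation=2)]);p=np.zeros((563,280,3),np.uint8);w2=cv2.resize(w,(280,175));p[:175]=w2
cv2.imwrite("pics/r.png",np.hstack([o,p]))
E
```

```text
18.1333 [-0.23   0.158  0.61   1.877 -0.1    1.135  1.675] [ 0.4721 -0.2067  0.1105] [3.141e+00 1.000e-03 2.830e+00] [-0.02  0.2  -0.08] [-0.04 -0.01 -0.02] 0.04654998303421096 44.99980237611453
```

View pics/r.png

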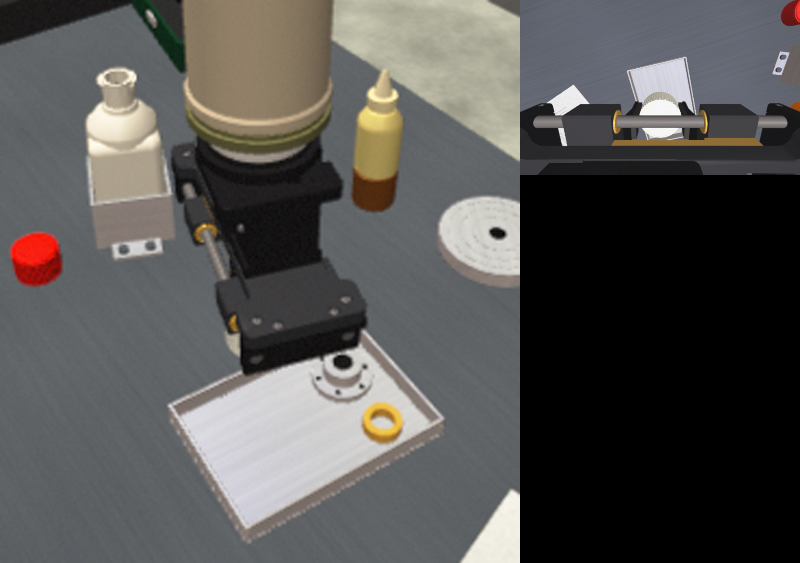

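The bottle is open and still in its caddy at crop (125,160). The gripper with the cap hangs over the free half of the tray, while the hub (342,375) and spacer (382,422) are clear. I'll descend now.

Emit:
{"fn": "step_arm", "kwargs": {
  "targets": "0 0 3 0;0 0 3 0;0 0 2.5 0;0 0 2 0;0 0 1 0;0 0 0.7 0;0 0 0.3 0;0 0 0 0"
}}

```text
t: 18.9
tool_pos: [0.472, -0.2067, -0.0149]
tcp_rot: [3.141, 0.001, 2.83]
contact_force: [0.1, -0.2, -0.2]
finger_gap: 0.0467
grasp_force: 45.0
```

```bash
python3 go.py
```

```text
18.9 [-0.169  0.347  0.567  1.982 -0.24   0.878  1.785] [ 0.472  -0.2067 -0.0149] [3.141e+00 1.000e-03 2.830e+00] [ 0.1  -0.2  -0.23] [0.03 0.01 0.05] 0.046740646195303985 44.99972820500261
```

Emit:
{"fn": "step_arm", "kwargs": {
  "targets": "0 0 0.15 0;0 0 0.15 0;0 0 0.15 0;0 0 0.15 0;0 0 0.1 0;0 0 0.1 0;0 0 0.1 0;0 0 0 0"
}}

```text
t: 19.57
tool_pos: [0.4715, -0.2065, -0.0245]
tcp_rot: [3.142, -0.0, 2.83]
contact_force: [0.2, 0.4, 0.2]
finger_gap: 0.0465
grasp_force: 45.0
```

Emit:
{"fn": "step_arm", "kwargs": {
  "targets": "0 0 0.05 0;0 0 0.05 0;0 0 0.05 0;0 0 0.05 0;0 0 0 0;0 0 0 0;0 0 0 0;0 0 0 0"
}}

```text
t: 20.23
tool_pos: [0.4716, -0.2066, -0.0263]
tcp_rot: [3.142, 0.0, 2.83]
contact_force: [-0.2, -0.5, -0.3]
finger_gap: 0.0464
grasp_force: 45.0
```

Emit:
{"fn": "step_arm", "kwargs": {
  "targets": "0 0 0.04 0;0 0 0.04 0;0 0 0.04 0;0 0 0.04 0;0 0 0 0;0 0 0 0;0 0 0 0;0 0 0 0"
}}

```text
t: 20.9
tool_pos: [0.4716, -0.2065, -0.0279]
tcp_rot: [3.141, 0.0, 2.83]
contact_force: [-0.6, -0.6, -0.8]
finger_gap: 0.0466
grasp_force: 45.0
```

Emit:
{"fn": "step_arm", "kwargs": {
  "targets": "0 0 0.03 0;0 0 0.03 0;0 0 0.02 0;0 0 0 0;0 0 0 0;0 0 0 0;0 0 0 0;0 0 0 0"
}}

```text
t: 21.57
tool_pos: [0.4716, -0.2065, -0.0287]
tcp_rot: [3.141, 0.0, 2.83]
contact_force: [0.3, 0.3, -0.5]
finger_gap: 0.0465
grasp_force: 45.0
```

Emit:
{"fn": "step_arm", "kwargs": {
  "targets": "0 0 0.03 0;0 0 0.03 0;0 0 0.02 0;0 0 0 0;0 0 0 0;0 0 0 0;0 0 0 0;0 0 0 0"
}}

```text
t: 22.23
tool_pos: [0.4716, -0.2066, -0.0295]
tcp_rot: [3.142, -0.0, 2.83]
contact_force: [-1.1, 0.2, 0.4]
finger_gap: 0.0466
grasp_force: 45.0
```

Emit:
{"fn": "step_arm", "kwargs": {
  "targets": "0 0 0.03 0;0 0 0.03 0;0 0 0.02 0;0 0 0 0;0 0 0 0;0 0 0 0;0 0 0 0;0 0 0 0"
}}

```text
t: 22.9
tool_pos: [0.4716, -0.2065, -0.0303]
tcp_rot: [3.141, 0.0, 2.83]
contact_force: [0.2, -0.9, -1.4]
finger_gap: 0.0466
grasp_force: 45.0
```

Emit:
{"fn": "step_arm", "kwargs": {
  "targets": "0 0 0.03 0;0 0 0.03 0;0 0 0.02 0;0 0 0 0;0 0 0 0;0 0 0 0;0 0 0 0;0 0 0 0"
}}

```text
t: 23.57
tool_pos: [0.4716, -0.2065, -0.031]
tcp_rot: [3.141, 0.0, 2.83]
contact_force: [-2.3, 0.5, 4.2]
finger_gap: 0.0468
grasp_force: 46.5
```

Emit:
{"fn": "step_arm", "kwargs": {
  "targets": "0 0 0.03 0;0 0 0.03 0;0 0 0.02 0;0 0 0 0;0 0 0 0;0 0 0 0;0 0 0 0;0 0 0 0"
}}

```text
t: 24.23
tool_pos: [0.4717, -0.2065, -0.0311]
tcp_rot: [3.141, -0.0, 2.83]
contact_force: [-7.3, 2.2, 16.8]
finger_gap: 0.0466
grasp_force: 50.7
```

Emit:
{"fn": "step_arm", "kwargs": {
  "targets": "0 0 -0.05 0;0 0 -0.05 0;0 0 0 0;0 0 0 0;0 0 0 0;0 0 0 0;0 0 0 0;0 0 0 0"
}}

```text
t: 24.9
tool_pos: [0.4716, -0.2066, -0.031]
tcp_rot: [3.142, 0.0, 2.83]
contact_force: [-0.3, -0.2, 0.0]
finger_gap: 0.0466
grasp_force: 45.0
```

Emit:
{"fn": "step_arm", "kwargs": {
  "targets": "0 0 0 0;0 0 0 0;0 0 0 0;0 0 0 0;0 0 0 0;0 0 0 0;0 0 0 0;0 0 0 0",
  "jaw": 0.5
}}

```text
t: 25.57
tool_pos: [0.4716, -0.2065, -0.0309]
tcp_rot: [3.141, 0.0, 2.83]
contact_force: [0.1, 0.0, 0.0]
finger_gap: 0.0652
grasp_force: 0.0
```

```bash
python3 go.py
```

```text
25.5667 [-0.157  0.374  0.555  1.99  -0.261  0.846  1.8  ] [ 0.4716 -0.2065 -0.0309] [3.141 0.    2.83 ] [0.05 0.02 0.02] [0.03 0.02 0.03] 0.06523009907459816 0.0
```

Released. Next I'll go straight up and move aside toward -x to look.

Emit:
{"fn": "step_arm", "kwargs": {
  "targets": "0 0 -0.5 0;0 0 -1 0;0 0 -2 0;0 0 -3 0;0 0 -3 0;0 0 -3 0;0 0 -3 0;0 0 -3 0"
}}

```text
t: 26.23
tool_pos: [0.4712, -0.2069, 0.1566]
tcp_rot: [3.141, 0.001, 2.829]
contact_force: [1.7, 0.4, 1.4]
finger_gap: 0.0656
grasp_force: 0.0
```

Emit:
{"fn": "step_arm", "kwargs": {
  "targets": "0 3 0 0;0 3 0 0;0 3 0 0;0 3 0 0;0 3 0 0;0 0 0 0;0 0 0 0;0 0 0 0"
}}

```text
t: 26.9
tool_pos: [0.5174, -0.0647, 0.1547]
tcp_rot: [-3.141, 0.001, 2.83]
contact_force: [0.1, -0.2, 0.2]
finger_gap: 0.0655
grasp_force: 0.0
```

```bash
python3 go.py; python3 - <<'E'
from h import *
s=capture("side")[:,:,::-1];cv2.imwrite("pics/z.png",cv2.resize(s[130:390,200:440],(520,563),interpolation=2))
E
```

```text
26.9 [-0.425  0.123  0.502  1.804 -0.062  1.23   1.353] [ 0.5174 -0.0647  0.1547] [-3.141e+00  1.000e-03  2.830e+00] [ 0.07 -0.23  0.21] [ 0.02 -0.01  0.02] 0.06554897761069797 0.0
```

View pics/z.png

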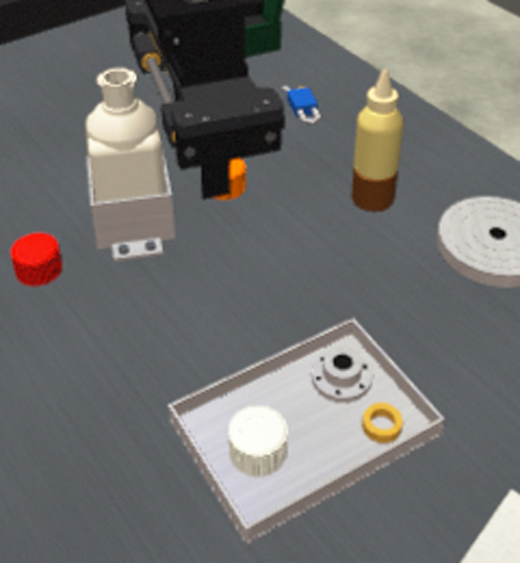

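The cap stands upright on the tray's free floor at crop (258,440). The bottle is in its caddy, the bystanders haven't moved, and the gripper is clear.

```bash
python3 -c "
from bench import job
print(job.finish_job())"
```

```text
the job is handed in; nothing more can be done
None
```

The job is handed in: the cap is off and stands upright on the free half of the tray, the open bottle is still in its caddy, and the hub, spacer and oil bottle look unmoved in the last picture. The judge's verdict was not shown.

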